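Refit the dust filter of a computing rig

TASK

Take the washed yellow dust filter by its handle, lift it up and off the two-pronged hook of the drying stand, and lower it into the slot in front of the rig's fan, handle up. Then press it gently down until it clicks past the two green spring clips and sits fully home, and let go. Keep hold of it while you lower it into the slot (do not drop it in), and do not disturb the things lying about the bench.

Things in the scene. Friction and masses are not known exactly. Their poses are not given: they have to be found in the camera images.
- filter_handle (a point): Centre of the filter's handle bar: level yellow bar 14 mm thick (own x), 130 mm long (y), 16 mm tall (z), on two end posts 12 mm wide at y = +-59 mm. Below the bar is an opening 40 mm high and 106 mm wide, then the frame's top edge. The bar's centre is 158 mm above the filter's bottom edge. Hung on the hook by this bar, faces square to the prongs.
- filter_mid (a point): Centre of the filter's frame, 55 mm above its bottom edge: rigid upright plate, 0.22 kg, yellow frame with grey mesh, 16 mm thick (own x), 132 mm wide (y), 110 mm tall (z), alike on both faces. On each side edge a round rib, 12 mm across, sticks out 6 mm, 90 mm above the bottom edge.
- hook_seat (a point): On the fixed drying stand, midway between its two steel prongs (10 mm thick, at y = +-36 mm), at their top, 210 mm above the bench: the bar's underside rests here. The prongs point along own -x; the uprights stand 95 mm behind (+x) and end at prong height. A drip tray 14 mm high lies below.
- hook_tip (a point): Midway between the upturned tips of the two prongs, 13 mm above the seat and 27 mm out along hook_seat's -x (the tips end 32 mm out). The handle must rise more than 13 mm but less than the 30 mm its opening allows, then move out along -x by at least 50 mm.
- slot_home (a point): Where the handle bar's centre lies when the filter is fully home (173 mm above the bench). Fixed to the rig: aluminium box 300 x 150 x 140 mm high, its black fan face looks along own -x and lies 23 mm behind this point. The slot takes the filter straight down own z, faces square to own x, either face forward. It is 22 mm in x, 138 mm in y; its sill is 15 mm above the bench.
- slot_mouth (a point): On the slot's axis at the top of its green flared lead-ins, 145 mm above the bench (end flares, |y| 78 to 98 mm; those at the faces end at 113 mm). They catch errors of about 8 mm. Axes as slot_home.
- clip_mid (a point): Midway between the two green sprung clips (16 mm round bars at y = +-78 mm, 114 mm above the bench). They stop the filter's ribs about 17 mm above home (its own weight alone may sink it to 12 mm, no further); a push of about 8 N (5 to 12) gets it past, the resistance ends about 9 mm above home, from where the clips help it down until it stops on the sill, home.
- board: Loose green circuit board with aluminium fins, 170 x 75 x 20 mm, lying flat on a thin blue mat; origin at the centre of its underside. Leave alone.
- bottle: Loose clear bottle with red cap, 60 mm across, 130 mm tall, standing; origin at the centre of its underside. Leave alone.
- jar: Loose amber jar with black lid, 60 mm across, 55 mm tall, standing; origin at the centre of its underside. Leave alone.
- spool: Loose orange solder spool, 56 mm across, 40 mm tall, standing; origin at the centre of its underside. Leave alone.
Mind the look-alikes: they are no part of the job. What is shaped like the part that bears filter_handle but pink is not meant.

How it is judged:
On the way, in this order (a step that is already met when the one before it is completed fails the run):
1. the filter is carried by the gripper clear of the hook, its handle more than 60 mm away from the seat sideways (horizontal distance between filter_handle and hook_seat above 0.06 m and height (world z) of filter_handle above 0.18 m and contact force between the fingers and filter above 0.5 N), for 0.1 s.
2. still held, the filter is lowered part-way into the slot (handle 10 to 80 mm above home, within 15 mm of the slot's axis) (horizontal distance between filter_handle and slot_home below 0.015 m and z of filter_handle in the frame of slot_home between 0.01 and 0.08 m and angle between the x axis of filter_handle and the x axis of slot_home, either way round below 0.12 rad and contact force between the fingers and filter above 0.5 N), for 0.1 s.
3. pressed past the clips' peak under the robot's hand (handle less than 9 mm above home) (z of filter_handle in the frame of slot_home below 0.009 m and horizontal distance between filter_handle and slot_home below 0.012 m and contact force between any of the fingers, the arm and filter above 0.3 N), for 0.02 s.
At the end, for the whole second after the job is handed in: The filter stands upright (within 0.12 rad) in the rig's slot, handle up, past both clips: its handle within 4 mm above (6 mm below) its home height, within 12 mm sideways and 0.12 rad of square; it is at rest and let go (z of filter_handle in the frame of slot_home between -0.006 and 0.004 m and horizontal distance between filter_handle and slot_home below 0.012 m and angle between the x axis of filter_handle and the x axis of slot_home, either way round below 0.12 rad and angle between filter_handle's own z axis and vertical below 0.12 rad and linear speed of filter below 0.02 m/s); the robot touches nothing.
It fails at once if the filter is forced: more than 60 N between filter and rig (contact force between filter and rig above 60 N).
It fails at once if board, bottle, jar or spool is moved by more than 25 mm (distance of any of board, bottle, jar, spool from where it was at the start of the episode above 0.025 m).
It also fails if it takes over 58 s, if anything falls off the work surface, if the arm or the gripper's body presses on something with over 40 N, if the wrist force passes 120 N, or if a joint passes its speed limit or range.

ROBOT

A 7-joint arm with a two-finger parallel gripper is mounted at the origin on the work surface. World frame = base frame: x ahead of the robot, y to its left, z up, the work surface at z = 0. Lengths are in m, angles in rad, forces in N, time in s.
With the tool pointing down it reaches from about 0.4 to 0.85 m from the base axis. Payload 4.5 kg.
Tool frame: the origin (TCP) lies midway between the tips of the shut fingers; the grasp point (between the pads) lies 19 mm behind it; z points along the fingers, y is the line along which they close (so a half turn about z gives the same grasp; the last joint's range is limited). The gripper opens to 88 mm and grips with 3 to 60 N. Pads are 18 mm wide; open, the fingers measure 123 mm over their backs; the gripper's body (75 mm by 187 mm) begins 45 mm behind the grasp point.
Start: joints at [-1.092, 0.689, -0.195, 1.565, 0.157, 0.902, -0.215], TCP at [0.269, 0.564, 0.239] pointing down, gripper open.
Joint ranges: [-3.01, 3.01], [-0.46, 2.08], [-1.47, 1.51], [0.13, 2.56], [-1, 4.14], [0.04, 2.09], [-2.66, 2.66]. Speed limits (rad/s): [2.57, 2.57, 3.14, 3.14, 3.14, 3.14, 3.14].

INTERFACE

Orientations are given as a unit quaternion [x, y, z, w].
In Python, from plant import r, eyes, finish_job gives the robot as it stands. The module is installed in compiled form; this text tells all that it offers.
- The arm moves only by the tool move_arm, never from a script. Its argument "motion" is a list of rows, each a list of 7 numbers: the shift along the tool's x, y, z in mm, then the turn, a rotation vector about the tool's x, y, z in degrees, then the closure, from 0 (fully open) to 1 (shut). A call has 1 to 5 rows; each row is the pose to reach, as a shift and turn from the pose commanded when the call began, along the tool's axes at that moment; what a row does not reach only later rows make up. A row lasts 1/8 s, in which the tool goes at most 62.5 mm and 10.7 degrees, less where a joint would pass 70% of its speed; a pose out of reach is approached as far as the arm can. A call with a gripper value outside its range is refused whole. The fingers move at their own pace and stop on an object; "newtons" is the grip in N (left out, the last holds). Time passes only in rows, so rows that repeat a pose let the fingers close. It gives the time, the measured TCP pose, the force, the opening and the grip force at its end, in the units of the state.
- r.get_state(): the state, without advancing time (a new reading comes with each control period).
- eyes.snapshot(name): name is "scene" or "side" or "wrist"; returns a dict with "frame" (420x560x3 uint8, red, green, blue), "z_map" (420x560 float32, m along the optical axis (not along the pixel's ray), 0 where there is no reading), "intrinsics" (3x3 intrinsics, pixels), "world_to_cam" (4x4, takes a point from world to camera coordinates). Camera axes: x right, y down, z forward; pixel columns grow to the right and rows downward; lengths in m; the calibration is good to about 2 mm. A picture is of the moment at which its call begins.
- finish_job(): hands the job in; it is judged then, once.
The state is a dict: "clock": time; "q": joint angles; "qd": joint speeds; "joint_torque": joint torques, N m; "tool_pos": TCP position; "eef_rot": TCP orientation; "contact_force": force on the tool from outside, world axes, zero at the start; "moment": the same for the moment, N m; "opening": opening from 0.0 (shut) to 1.0 (fully open); "finger_force": force on a finger pad.
Only numpy, scipy, OpenCV 4.12 (cv2) and the standard library are available. Lean on these libraries where they do the work, as an engineer would, in place of code of your own. Each camera call takes 0.05 s, during which the arm holds its last target. There are 200 camera calls.

## Working session

There is one attempt and no reset: what is moved stays moved. The work goes in short steps, Python scripts to look and compute and a tool call to move; the robot and the scene stay as the last step left them, time stands still between calls to the robot, and variables do not carry over. Pictures are saved under pics/ and viewed, at most 10 in all, crops included, and the job is handed in when it is done.

Besides the shell and the picture viewer there is one more tool, called as name([rows], argument=value, ...), one row to a line, values as JSON. move_arm: Moves the arm, as the interface text tells. Its arguments: {"type":"object","properties":{"motion":{"type":"array","items":{"type":"array","items":{"type":"number"}}},"newtons":{"type":"number"}},"required":["motion"]}

```bash
mkdir -p pics
cat > h.py <<'E'
import numpy as np, cv2
from plant import r, eyes, finish_job
def snap(n):
    s=eyes.snapshot(n); np.savez(f'/tmp/{n}.npz',**s); return s
def cloud(s):
    K=s['intrinsics'];z=s['z_map'];v,u=np.mgrid[:z.shape[0],:z.shape[1]]
    p=np.stack([(u-K[0,2])/K[0,0]*z,(v-K[1,2])/K[1,1]*z,z,np.ones_like(z)],-1)
    w=p@np.linalg.inv(s['world_to_cam']).T
    w=w[...,:3]; w[z<=0]=np.nan; return w
def proj(s,P):
    c=s['world_to_cam']@np.r_[P,1]; q=s['intrinsics']@c[:3]; return q[:2]/q[2]
E
python3 - <<'E'
from h import *
a=[snap(n) for n in('scene','side')]
for s,n in zip(a,('scene','side')):
    cv2.imwrite(f'pics/{n}0.png',s['frame'][...,::-1])
    print(n,np.linalg.inv(s['world_to_cam']).round(3).tolist(),s['intrinsics'].tolist())
print(r.get_state())
E
```

```text
scene [[0.738, 0.4, -0.543, 1.229], [0.674, -0.416, 0.61, -0.741], [0.018, -0.817, -0.577, 0.804], [0.0, 0.0, 0.0, 1.0]] [[486.7854186920467, 0.0, 276.7625236256161], [0.0, 486.7854186920467, 214.71547552176014], [0.0, 0.0, 1.0]]
side [[0.948, -0.241, 0.207, 0.396], [-0.318, -0.71, 0.628, -0.718], [-0.004, -0.662, -0.75, 0.927], [0.0, 0.0, 0.0, 1.0]] [[386.156788202893, 0.0, 274.82631427981227], [0.0, 386.156788202893, 200.30402100185916], [0.0, 0.0, 1.0]]
{'clock': 0.1, 'q': array([-1.09221396,  0.68988927, -0.19450651,  1.56619638,  0.15731399,
        0.90248689, -0.21508752]), 'qd': array([ 0.00030538, -0.00183086,  0.00219212, -0.00383874,  0.0002118 ,
        0.00117798, -0.00083042]), 'joint_torque': array([-3.03228226e-03, -5.28505862e+01, -1.27148129e+00, -1.53838348e+01,
       -5.25992329e-02,  2.02444724e-03,  5.35813808e-05]), 'tool_pos': array([0.2687286 , 0.56368   , 0.23800828]), 'eef_rot': array([ 2.20522672e-01,  9.75381525e-01, -7.86928142e-04, -1.09784487e-04]), 'contact_force': array([ 0.01940688,  0.62476977, -0.72292298]), 'moment': array([-0.03525817,  0.0182165 , -0.01904697]), 'finger_force': 0.0, 'opening': 0.9985716494749959}
```

View pics/scene0.png

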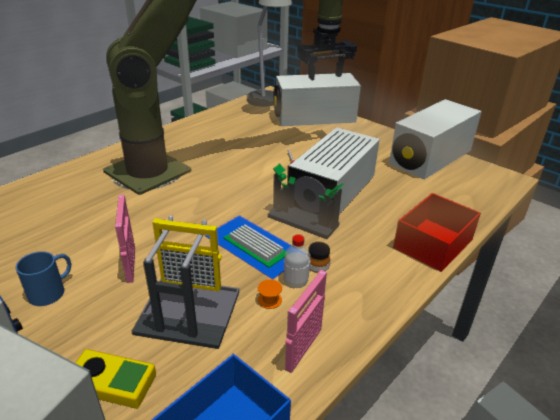

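View pics/side0.png

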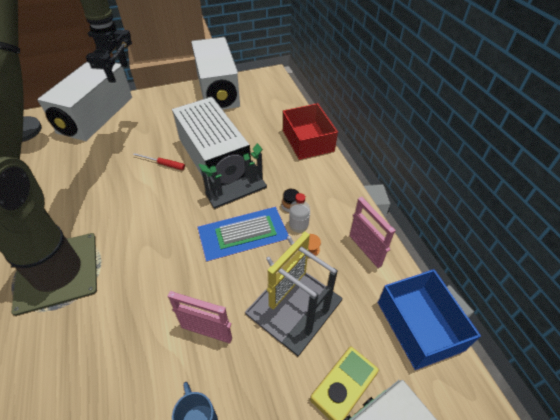

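The scene view shows the yellow filter hanging on the stand at (187,255), its bar at about (187,228), and the rig with the fan and green clips at about (310,190). In the side view the bar is at (290,257) and the rig at (230,175). The pink filters are decoys.

Run:
```python
from h import *
for n in('scene','side'):
    s=dict(np.load(f'/tmp/{n}.npz')); w=cloud(s); f=s['frame']; hsv=cv2.cvtColor(f,cv2.COLOR_RGB2HSV); H,S,V=[hsv[...,i].astype(int) for i in range(3)]
    def rep(name,m):
        p=w[m]; p=p[~np.isnan(p[:,0])]
        if len(p)<5: print(n,name,len(p));return
        (cx,cy),(a,b),ang=cv2.minAreaRect(p[:,:2].astype(np.float32)*1000)
        d=p[:,:2]-p[:,:2].mean(0); e,U=np.linalg.eigh(d.T@d)
        print(n,name,len(p),'med',np.median(p,0).round(4),'rect',round(cx,1),round(cy,1),round(a,1),round(b,1),round(ang,1),'pca',np.degrees(np.arctan2(U[1,1],U[0,1])).round(1),'z',np.percentile(p[:,2],[1,50,99]).round(3))
    yel=(H>22)&(H<32)&(S>190)&(V>90)
    nl,lab,st,_=cv2.connectedComponentsWithStats(yel.astype(np.uint8))
    for i in range(1,nl):
        if st[i,4]>60: rep('yel%s'%st[i].tolist(),lab==i)
    z=w[...,2]
    rep('bar',yel&(z>.205)&(z<.24)&(S>190))
    gr=(H>50)&(H<75)&(S>150)&(z>.1)&(z<.16)
    nl,lab,st,_=cv2.connectedComponentsWithStats(gr.astype(np.uint8))
    for i in range(1,nl):
        if st[i,4]>15: rep('green%s'%st[i].tolist(),lab==i)
    top=(z>.135)&(z<.145)&(S<60)
    nl,lab,st,_=cv2.connectedComponentsWithStats(cv2.morphologyEx(((z>.134)&(z<.146)).astype(np.uint8),cv2.MORPH_OPEN,np.ones((3,3))))
    for i in range(1,nl):
        if st[i,4]>300: rep('top%s'%st[i].tolist(),lab==i)
    v=(S<70)&(z>.195)&(z<.23)
    nl,lab,st,_=cv2.connectedComponentsWithStats(v.astype(np.uint8))
    for i in range(1,nl):
        if st[i,4]>30: rep('steel%s'%st[i].tolist(),lab==i)
    cv2.imwrite(f'pics/{n}1.png',cv2.resize(f[190:350,110:250] if n=='scene' else f[220:360,230:370],None,fx=4,fy=4,interpolation=cv2.INTER_CUBIC)[...,::-1])
    cv2.imwrite(f'pics/{n}2.png',cv2.resize(f[120:240,260:390] if n=='scene' else f[90:210,160:290],None,fx=4,fy=4,interpolation=cv2.INTER_CUBIC)[...,::-1])
a=[cv2.resize(cv2.imread(f'pics/{n}{k}.png'),(400,300)) for n in('scene','side') for k in (1,2)]
cv2.imwrite('pics/m.png',np.vstack([np.hstack(a[:2]),np.hstack(a[2:])]))
```

```text
scene yel[402, 150, 11, 8, 66] 66 med [0.6113 0.5751 0.0725] rect 612.4 574.9 11.1 38.6 81.4 pca 174.7 z [0.058 0.073 0.089]
scene yel[153, 218, 69, 73, 1196] 1191 med [ 0.6046 -0.2669  0.2116] rect 531.8 -245.0 130.9 172.5 52.1 pca -148.6 z [0.064 0.212 0.228]
scene yel[157, 241, 35, 43, 353] 351 med [ 0.5441 -0.3043  0.1656] rect 590.6 -307.8 61.1 130.0 75.5 pca -146.6 z [0.068 0.166 0.173]
scene yel[76, 349, 80, 59, 1864] 1860 med [ 0.6472 -0.5199  0.0355] rect 630.9 -536.6 150.4 119.1 28.5 pca -169.8 z [0.007 0.035 0.043]
scene bar 626 med [ 0.5765 -0.2842  0.2239] rect 573.8 -281.9 130.4 19.1 31.0 pca -148.3 z [0.207 0.224 0.229]
scene green[275, 165, 11, 15, 89] 89 med [0.4645 0.1275 0.1338] rect 463.2 129.3 26.1 36.6 10.7 pca 119.0 z [0.111 0.134 0.146]
scene green[289, 176, 7, 6, 32] 32 med [0.4846 0.1557 0.1062] rect 481.9 154.7 20.6 12.4 4.2 pca -172.0 z [0.1   0.106 0.113]
scene green[325, 184, 18, 11, 70] 70 med [0.6251 0.1566 0.129 ] rect 616.7 161.2 37.7 54.0 85.3 pca 149.5 z [0.1   0.129 0.148]
scene top[288, 128, 91, 55, 2649] 2649 med [0.5193 0.2953 0.1411] rect 511.
[... 2233 characters left out ...]
7 81.1 11.4 89.5 pca 89.2 z [0.196 0.211 0.229]
side steel[0, 212, 52, 41, 432] 432 med [ 0.0296 -0.0556  0.212 ] rect 24.2 -37.5 119.3 44.4 33.7 pca -147.9 z [0.195 0.212 0.23 ]
side steel[287, 236, 7, 9, 39] 39 med [ 0.5861 -0.2466  0.2169] rect 588.3 -250.2 9.6 22.0 19.9 pca 116.3 z [0.206 0.217 0.226]
side steel[299, 247, 39, 31, 217] 217 med [ 0.6302 -0.3192  0.2094] rect 628.6 -308.7 16.9 96.5 29.1 pca 121.6 z [0.197 0.209 0.213]
side steel[266, 257, 8, 9, 43] 43 med [ 0.5248 -0.2841  0.2175] rect 527.2 -286.8 9.7 23.9 28.6 pca 119.5 z [0.208 0.218 0.226]
side steel[278, 268, 40, 34, 250] 250 med [ 0.5701 -0.3571  0.2095] rect 566.5 -346.4 16.6 96.8 30.1 pca 121.3 z [0.196 0.209 0.214]
```

View pics/m.png

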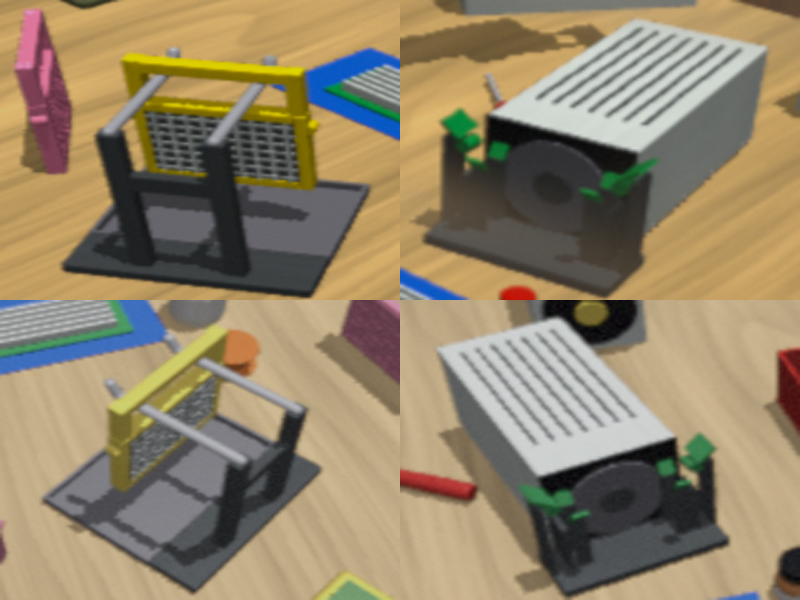

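The montage confirms the bar sits across both prongs, which point away from the uprights toward the rig. The slot opens on top between the two green flares, which meet the fan face. Next I'll move above the bar.

```bash
cat >> h.py <<'E'
from scipy.spatial.transform import Rotation as R
def togo(P,yaw):
    """P: TCP target, yaw (deg): world direction of tool y, tool down"""
    s=r.get_state(); R0=R.from_quat(s['eef_rot'])
    y=np.array([np.cos(np.radians(yaw)),np.sin(np.radians(yaw)),0]); z=np.array([0,0,-1.])
    R1=R.from_matrix(np.stack([np.cross(y,z),y,z],1))
    print('t',s['clock'],'shift mm',(R0.inv().apply(P-s['tool_pos'])*1000).round(1),'rot',np.degrees((R0.inv()*R1).as_rotvec()).round(2),'open',s['opening'],'F',s['contact_force'].round(1))
E
python3 - <<'E'
from h import *
togo(np.array([.574,-.282,.33]),121.4)
E
```

```text
t 0.1 shift mm [-639.4 -632.2  -90.9] rot [-9.000e-02 -4.000e-02 -5.688e+01] open 0.9985716494749959 F [ 0.   0.6 -0.7]
```

move_arm([
  [-10,-10,-60,0,0,0,0],
  [-50,-50,-91,0,0,-10,0],
  [-90,-90,-91,0,0,-20,0],
  [-134,-132,-91,0,0,-30,0],
  [-178,-176,-91,0,0,-40,0],
], newtons=20)

```text
clock: 0.72
tool_pos: [0.3544, 0.3267, 0.3295]
eef_rot: [-0.129, 0.992, -0.0, 0.0]
contact_force: [0.3, -0.2, 0.5]
opening: 0.999
finger_force: 0.0
```

Run:
```python
from h import *
togo(np.array([.574,-.282,.33]),121.4)
```

```text
t 0.725 shift mm [-5.620e+01 -6.447e+02 -2.000e-01] rot [ -0.03   0.   -16.54] open 0.9987742551586738 F [ 0.3 -0.2  0.5]
```

move_arm([
  [-5,-60,0,0,0,-8,0],
  [-10,-120,0,0,0,-16.5,0],
  [-16,-180,0,0,0,-16.5,0],
  [-21,-240,0,0,0,-16.5,0],
  [-26,-300,0,0,0,-16.5,0],
])

```text
clock: 1.35
tool_pos: [0.4545, 0.0428, 0.3296]
eef_rot: [-0.267, 0.964, 0.0, -0.0]
contact_force: [1.4, 0.8, -0.2]
opening: 0.999
finger_force: 0.0
```

Run:
```python
from h import *
togo(np.array([.574,-.282,.33]),121.4)
```

```text
t 1.35 shift mm [  64.9 -340.    -0.4] rot [ 0.   -0.   -0.39] open 0.9989375237412185 F [ 1.4  0.8 -0.2]
```

move_arm([
  [12,-60,0,0,0,0,0],
  [24,-120,0,0,0,0,0],
  [36,-180,0,0,0,0,0],
  [48,-240,0,0,0,0,0],
  [60,-300,0,0,0,0,0],
])

```text
clock: 1.98
tool_pos: [0.5576, -0.2451, 0.3294]
eef_rot: [-0.267, 0.964, 0.0, -0.0]
contact_force: [1.7, 0.6, 0.2]
opening: 1.0
finger_force: 0.0
```

Run:
```python
from h import *
togo(np.array([.574,-.282,.33]),121.4)
s=snap('wrist'); cv2.imwrite('pics/w1.png',s['frame'][...,::-1])
w=cloud(s); h=cv2.cvtColor(s['frame'],cv2.COLOR_RGB2HSV).astype(int)
m=(h[...,0]>20)&(h[...,0]<34)&(h[...,1]>130)&(w[...,2]>.221)&(w[...,2]<.232)
p=w[m]; print(len(p),cv2.minAreaRect(p[:,:2].astype(np.float32)*1000),np.median(p,0))
```

```text
t 1.975 shift mm [  5.  -40.1  -0.6] rot [ 0.04 -0.01 -0.38] open 1.000037224674982 F [1.7 0.6 0.2]
2227 ((571.8494262695312, -281.1948547363281), (129.29190063476562, 14.186473846435547), 31.65835952758789) [ 0.5657286  -0.28433583  0.2254078 ]
```

View pics/w1.png

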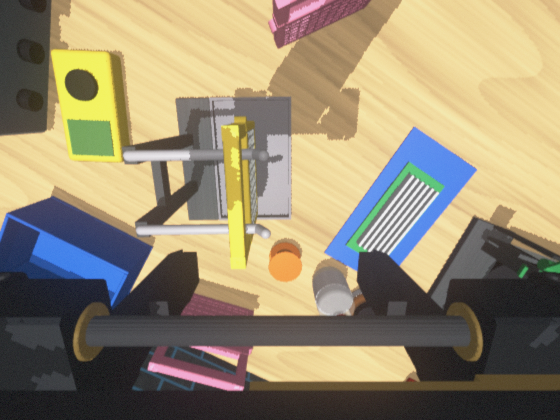

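The wrist view shows the bar at about (237,195), running vertically across both prongs and clear between the fingers' travel. The measured centre is (0.572,-0.281) at 31.6°.

Run:
```python
from h import *
togo(np.array([.572,-.281,.198]),121.6)
```

```text
t 2.025 shift mm [  0.3 -27.6 130.5] rot [-0.38 -0.19 -1.23] open 0.9976627769695144 F [ 2.9 -6.5  0.8]
```

move_arm([
  [0,0,0,0,0,0,0],
  [0,0,0,0,0,0,0],
])

```text
clock: 2.28
tool_pos: [0.5572, -0.2414, 0.3294]
eef_rot: [-0.268, 0.963, 0.001, -0.0]
contact_force: [-0.5, -0.1, -0.9]
opening: 0.999
finger_force: 0.0
```

Run:
```python
from h import *
togo(np.array([.572,-.281,.198]),121.6)
```

```text
t 2.275 shift mm [  7.8 -41.7 131.4] rot [ 0.1   0.01 -0.47] open 0.9992940251710536 F [-0.5 -0.1 -0.9]
```

move_arm([
  [3,-20,0,0,0,-0.5,0],
  [7,-40,10,0,0,-0.5,0],
  [7,-41,30,0,0,-0.5,0],
  [7,-41,55,0,0,-0.5,0],
  [7,-41,55,0,0,-0.5,0],
])

```text
clock: 2.9
tool_pos: [0.5711, -0.2811, 0.2724]
eef_rot: [-0.272, 0.962, 0.002, -0.002]
contact_force: [-0.4, 0.5, -0.6]
opening: 0.998
finger_force: 0.0
```

```bash
cat > wl.py <<'E'
from h import *
s=snap('wrist'); w=cloud(s); h=cv2.cvtColor(s['frame'],cv2.COLOR_RGB2HSV).astype(int)
m=(h[...,0]>20)&(h[...,0]<34)&(h[...,1]>130)&(w[...,2]>.221)&(w[...,2]<.232)
p=w[m]; print(len(p),cv2.minAreaRect(p[:,:2].astype(np.float32)*1000),np.median(p,0))
togo(np.array([.572,-.281,.198]),121.6)
E
python3 wl.py
```

```text
3377 ((571.9298706054688, -281.43206787109375), (130.0926055908203, 13.83918285369873), 31.702056884765625) [ 0.56447989 -0.28579049  0.22543523]
t 2.95 shift mm [-0.2  0.3 75.9] rot [ 0.11 -0.07 -0.04] open 1.0011757194392306 F [-0.4 -0.4  0. ]
```

Confirmed. I'll descend and grip.

move_arm([
  [0,0,30,0,0,0,0],
  [0,0,60,0,0,0,0],
  [0,0,75,0,0,0,0],
  [0,0,75,0,0,0,0.9],
  [0,0,75,0,0,0,1],
], newtons=30)

```text
clock: 3.58
tool_pos: [0.5736, -0.2822, 0.2011]
eef_rot: [-0.272, 0.962, -0.001, 0.001]
contact_force: [-0.4, -0.6, -0.7]
opening: 0.797
finger_force: 0.0
```

move_arm([
  [0,0,0,0,0,0,1],
  [0,0,0,0,0,0,1],
  [0,0,0,0,0,0,1],
  [0,0,0,0,0,0,1],
])

```text
clock: 4.08
tool_pos: [0.5725, -0.2819, 0.1998]
eef_rot: [-0.272, 0.962, -0.0, 0.0]
contact_force: [0.2, 0.7, 0.3]
opening: 0.342
finger_force: 0.0
```

move_arm([
  [0,0,0,0,0,0,1],
  [0,0,0,0,0,0,1],
  [0,0,0,0,0,0,1],
  [0,0,0,0,0,0,1],
])

```text
clock: 4.58
tool_pos: [0.5725, -0.2818, 0.1997]
eef_rot: [-0.272, 0.962, 0.0, -0.0]
contact_force: [-0.6, 0.9, 1.1]
opening: 0.153
finger_force: 30.0
```

move_arm([
  [0,0,-7,0,0,0,1],
  [0,0,-14,0,0,0,1],
  [0,0,-22,0,0,0,1],
  [0,0,-22,0,0,0,1],
  [0,0,-22,0,0,0,1],
])

```text
clock: 5.2
tool_pos: [0.5724, -0.2819, 0.2216]
eef_rot: [-0.272, 0.962, 0.0, -0.0]
contact_force: [-0.6, -0.4, -2.0]
opening: 0.153
finger_force: 30.0
```

```bash
sed 's/<.232/<.27/;s/>.221/>.24/' wl.py | python3 -
```

```text
6003 ((567.37158203125, -285.08636474609375), (119.16617584228516, 14.562362670898438), 31.517744064331055) [ 0.5513794  -0.29518978  0.24734917]
t 5.25 shift mm [-0.2  0.9 23.5] rot [ 0.03 -0.02 -0.08] open 0.15355904305095325 F [ 0.3 -0.5 -2.2]
```

move_arm([
  [0,8,0,0,0,0,1],
  [0,20,0,0,0,0,1],
  [0,35,0,0,0,0,1],
  [0,50,0,0,0,0,1],
  [0,62,0,0,0,0,1],
])

```text
clock: 5.88
tool_pos: [0.5394, -0.2276, 0.2218]
eef_rot: [-0.272, 0.962, 0.0, -0.0]
contact_force: [-0.3, 0.7, -1.2]
opening: 0.15
finger_force: 30.0
```

Run:
```python
from h import *
for n in ('scene','side'):
    s=dict(np.load(f'/tmp/{n}.npz')); w=cloud(s); h=cv2.cvtColor(s['frame'],cv2.COLOR_RGB2HSV).astype(int); z=w[...,2]
    m=((h[...,0]<6)|(h[...,0]>174))&(h[...,1]>150)&(z>.1)&(z<.14)&(abs(w[...,1])<.3)&(w[...,0]<.9)
    print(n,m.sum(),np.median(w[m],0))
togo(np.array([.542,-.148+.296,.40]),100.7)
```

```text
scene 103 [ 0.69387364 -0.06595111  0.12966848]
side 72 [ 0.68387324 -0.06376546  0.13055803]
t 5.875 shift mm [-198.9  318.7 -178. ] rot [ 4.000e-02 -1.000e-02  2.088e+01] open 0.14993735338566386 F [-0.3  0.7 -1.2]
```

move_arm([
  [0,15,-15,0,0,0,1],
  [0,30,-40,0,0,0,1],
  [0,40,-75,0,0,0,1],
  [-10,50,-110,0,0,0,1],
  [-25,70,-138,0,0,0,1],
], newtons=45)

```text
clock: 6.5
tool_pos: [0.5248, -0.1563, 0.3623]
eef_rot: [-0.271, 0.963, -0.001, 0.001]
contact_force: [0.6, -0.7, -2.5]
opening: 0.147
finger_force: 45.0
```

move_arm([
  [-20,30,0,0,0,3,1],
  [-50,70,0,0,0,8,1],
  [-85,115,0,0,0,13,1],
  [-115,160,0,0,0,18,1],
  [-140,195,0,0,0,21,1],
])

```text
clock: 7.12
tool_pos: [0.5415, 0.0863, 0.3609]
eef_rot: [-0.092, 0.996, 0.001, 0.001]
contact_force: [0.8, -0.9, -2.4]
opening: 0.151
finger_force: 45.0
```

Run:
```python
from h import *
togo(np.array([.542,.148,.36]),100.7)
```

```text
t 7.125 shift mm [-11.8  60.6   1. ] rot [ 0.05  0.09 -0.16] open 0.1509636790553815 F [ 0.8 -0.9 -2.4]
```

move_arm([
  [-4,20,0,0,0,0,1],
  [-9,45,0,0,0,0,1],
  [-12,60,0,0,0,0,1],
  [-12,60,0,0,0,0,1],
  [-12,60,0,0,0,0,1],
])

```text
clock: 7.75
tool_pos: [0.5433, 0.1424, 0.3597]
eef_rot: [-0.091, 0.996, -0.001, -0.0]
contact_force: [0.5, 0.1, -2.2]
opening: 0.152
finger_force: 45.0
```

```bash
cat > sl.py <<'E'
from h import *
a=[snap(n) for n in('scene','side','wrist')]
for s,n in zip(a,('scene','side','wrist')):
    w=cloud(s); f=s['frame']; h=cv2.cvtColor(f,cv2.COLOR_RGB2HSV).astype(int); z=w[...,2]
    g=(h[...,0]>48)&(h[...,0]<85)&(h[...,1]>110)&(z>.095)&(z<.155)&(np.hypot(w[...,0]-.54,w[...,1]-.147)<.15)
    c=np.array([.54,.147]); x=np.array([np.cos(np.radians(100.7)),np.sin(np.radians(100.7))]); y=np.array([-x[1],x[0]])
    p=w[g]; q=np.stack([(p[:,:2]-c)@x,(p[:,:2]-c)@y,p[:,2]],1)*1000
    for sg in(1,-1):
        for lo,hi in ((60,82),(82,105)):
            k=q[(q[:,1]*sg>lo)&(q[:,1]*sg<hi)]
            if len(k)>5: print(n,'green',sg,lo,len(k),'x',np.percentile(k[:,0],[5,50,95]).round(1),'y',np.percentile(k[:,1],[3,97]).round(1),'z',np.percentile(k[:,2],[5,95]).round(1))
    for sg in(1,-1):
        k=q[(q[:,1]*sg<66)&(q[:,1]*sg>10)]
        if len(k)>5: print(n,'inner',sg,len(k),'x',np.percentile(k[:,0],[5,50,95]).round(1),'y',np.percentile(k[:,1],[3,97]).round(1),'z',np.percentile(k[:,2],[5,95]).round(1))
    ye=(h[...,0]>20)&(h[...,0]<34)&(h[...,1]>120)&(z>.17)&(np.hypot(w[...,0]-.54,w[...,1]-.147)<.15)
    p=w[ye]; q=np.stack([(p[:,:2]-c)@x,(p[:,:2]-c)@y,p[:,2]],1)*1000
    if len(q)>20:
        for lo in range(200,400,40):
            k=q[(q[:,2]>lo)&(q[:,2]<lo+40)]
            if len(k)>10: print(n,'yel z',lo,len(k),'x',np.percentile(k[:,0],[3,50,97]).round(1),'y',np.percentile(k[:,1],[2,98]).round(1))
    t=(z>.134)&(z<.147)&(h[...,1]<90)&(w[...,0]<.7)&(w[...,0]>.3)&(w[...,1]>.1)&(w[...,1]<.55)
    if t.sum()>500: print(n,'top',cv2.minAreaRect(cv2.convexHull((w[t][:,:2]*1000).astype(np.float32))))
a=[cv2.resize(s['frame'],(400,300))[...,::-1] for s in a]
cv2.imwrite('pics/m%d.png'%(10*r.get_state()['clock']),np.vstack([np.hstack(a[:2]),np.hstack([a[2],a[2]*0])]))
togo(np.array([.542,.148,.36]),100.7)
E
python3 sl.py; ls pics
```

```text
scene green 1 60 72 x [-17.  -8.  16.] y [62.1 81.5] z [108.9 136.7]
scene green 1 82 37 x [-17.3  -1.    9.9] y [82.4 91.4] z [114.7 144.2]
scene green -1 60 43 x [-26.8  -8.7  19. ] y [-81.6 -60.3] z [100.1 131.3]
scene green -1 82 63 x [-18.9 -10.    6.5] y [-102.7  -82.4] z [113.9 146.2]
scene inner 1 59 x [-24.4  15.2  23.7] y [44.2 64.9] z [ 97.1 113.2]
scene inner -1 42 x [-26.9  13.4  21.6] y [-64.3 -52.3] z [ 98.6 113.6]
scene yel z 200 199 x [-15.5 -12.1  -7.5] y [-68.8  60.2]
scene yel z 240 134 x [-15.8 -11.5  -2.4] y [-69.6  62.4]
scene yel z 280 148 x [-16.2 -12.   -2.6] y [-74.1  64.8]
scene yel z 320 445 x [-15.6 -11.4   0.1] y [-68.7  59.3]
scene yel z 360 409 x [-15.7 -11.2   0.3] y [-68.3  59. ]
scene top ((512.5761108398438, 316.18756103515625), (151.81520080566406, 311.4794616699219), 10.739642143249512)
side green 1 60 48 x [-21.9  -3.7  23.4] y [60.6 80.8] z [104.  135.1]
side green 1 82 33 x [-18.7  -5.4  10.6] y [82.6 94.6] z [134.8 146.7]
side green -1 60 41 x [-20.   -1.3  24. ] y [-81.2 -60.6] z [100.9 132.7]
side green -1 82 51 x [-16.6  -5.6   9.4] y [-9
[... 326 characters left out ...]
  66.4]
side yel z 320 359 x [-14.5 -10.8   0.7] y [-64.6  62.8]
side yel z 360 233 x [-14.  -10.2   3. ] y [-62.9  63.6]
side top ((520.6614990234375, 302.6189880371094), (197.73281860351562, 341.9600830078125), 7.801789283752441)
wrist yel z 280 203 x [-10.2  -4.5   1.1] y [63.2 69.2]
wrist yel z 320 222 x [-11.4  -4.6   1.8] y [62.6 63.7]
wrist yel z 360 6272 x [-11.8  -5.3   1.3] y [-52.2  62.7]
wrist top ((503.8193664550781, 296.08575439453125), (172.44236755371094, 344.13970947265625), 10.298208236694336)
t 7.9 shift mm [ 0.4  5.3 -0.3] rot [-0.04 -0.   -0.29] open 0.14995372754459083 F [-0.5  0.2 -1.7]
m.png
m79.png
scene0.png
scene1.png
scene2.png
side0.png
side1.png
side2.png
w1.png
```

move_arm([
  [-1,3.5,10,0,0,-0.3,1],
  [-1,3.5,30,0,0,-0.3,1],
  [-1,3.5,55,0,0,-0.3,1],
  [-1,3.5,60,0,0,-0.3,1],
  [-1,3.5,60,0,0,-0.3,1],
])

```text
clock: 8.52
tool_pos: [0.5435, 0.148, 0.2996]
eef_rot: [-0.094, 0.996, 0.0, -0.0]
contact_force: [-0.1, -0.4, -1.5]
opening: 0.148
finger_force: 45.0
```

```bash
python3 sl.py; ls pics
```

```text
scene green 1 60 72 x [-18.2  -6.4  15.1] y [62.6 80.9] z [108.6 136.7]
scene green 1 82 37 x [-18.   -1.9  11.7] y [82.5 90.6] z [115.6 145. ]
scene green -1 60 45 x [-26.2  -9.1  19.7] y [-81.8 -61.4] z [101.4 129.9]
scene green -1 82 60 x [-19.2  -9.1   7.7] y [-102.2  -82.9] z [116.4 146.9]
scene inner 1 54 x [-26.7  15.4  24.1] y [44.7 61.6] z [ 98.3 112.3]
scene inner -1 46 x [-26.4  15.3  24.1] y [-65.3 -52.3] z [ 97.  113.5]
scene yel z 200 129 x [-10.2  -6.2   2.9] y [-70.6  61.4]
scene yel z 240 430 x [-9.9 -5.5  6.5] y [-73.   60.7]
scene yel z 280 267 x [-9.1 -5.7  5.6] y [-69.4  57.8]
scene yel z 320 162 x [-10.7  -5.5   7.5] y [-68.7  56. ]
scene yel z 360 20 x [-86.2 -36.7  14.5] y [-34.8  -1.9]
scene top ((515.6707153320312, 314.9154968261719), (150.5648956298828, 317.58905029296875), 12.048235893249512)
side green 1 60 48 x [-20.2  -4.7  23.5] y [60.8 81.3] z [104.1 135.3]
side green 1 82 32 x [-18.8  -7.8   9.1] y [82.5 95.2] z [135.3 147.7]
side green -1 60 43 x [-17.9   1.3  23.6] y [-81.8 -60.9] z [101.6 133.3]
side green -1 82 49 x [-18.1  -6.1  10.1] y [-96.7 -
[... 520 characters left out ...]
y [71.6 73.7] z [120.4 129.2]
wrist green -1 60 7 x [-26.5 -25.6 -23.2] y [-65.  -60.1] z [109.5 113.5]
wrist inner -1 20 x [-26.8 -25.6 -22.2] y [-64.5 -53.4] z [109.1 113.6]
wrist yel z 240 320 x [-6.   0.4  6.7] y [60.8 67.3]
wrist yel z 280 242 x [-7.5 -0.2  6.5] y [ 4.6 61.2]
wrist yel z 320 6111 x [-6.6 -0.2  6.4] y [-54.   60.5]
wrist yel z 360 721 x [-39.   -2.4  34.6] y [12.4 25.6]
wrist top ((502.76556396484375, 294.4512023925781), (173.01193237304688, 341.1659240722656), 10.727510452270508)
t 8.675 shift mm [  1.9   0.2 -59.4] rot [0.03 0.11 0.11] open 0.14722078467447183 F [-0.5  0.2 -1.2]
m.png
m79.png
m86.png
scene0.png
scene1.png
scene2.png
side0.png
side1.png
side2.png
w1.png
```

move_arm([
  [1,-1,15,0,0,0,1],
  [1,-1,30,0,0,0,1],
  [1,-1,45,0,0,0,1],
  [1,-1,58,0,0,0,1],
  [1,-1,58,0,0,0,1],
])

```text
clock: 9.3
tool_pos: [0.5419, 0.1465, 0.2405]
eef_rot: [-0.094, 0.996, -0.0, -0.001]
contact_force: [0.3, -1.1, -0.8]
opening: 0.148
finger_force: 45.0
```

move_arm([
  [0,0,12,0,0,0,1],
  [0,0,24,0,0,0,1],
  [0,0,36,0,0,0,1],
  [0,0,36,0,0,0,1],
])

```text
clock: 9.8
tool_pos: [0.5419, 0.1464, 0.2045]
eef_rot: [-0.094, 0.996, -0.0, -0.001]
contact_force: [-0.3, -0.2, -1.8]
opening: 0.147
finger_force: 45.0
```

```bash
python3 sl.py | grep -E 'yel|^t'; ls pics | grep m1
```

```text
scene yel z 200 286 x [-11.4  -6.7   4.8] y [-67.1  61.1]
scene yel z 240 13 x [-87.7 -84.7 -36. ] y [-29.   13.2]
side yel z 200 126 x [-9.5 -6.   1.9] y [ 7.7 63. ]
wrist yel z 200 6327 x [-7.8 -1.3  5.3] y [-52.4  62.6]
wrist yel z 240 12 x [-57.7  -0.7  76.7] y [-12.6  25.5]
wrist yel z 280 812 x [-35.8   1.5  31.8] y [13.9 26.6]
t 9.95 shift mm [   0.6    1.3 -154.1] rot [0.01 0.04 0.12] open 0.14884912123871674 F [-0.2  0.1 -1.7]
```

move_arm([
  [0,0,10,0,0,0,1],
  [0,0,19,0,0,0,1],
  [0,0,26,0,0,0,1],
  [0,0,26,0,0,0,1],
])

```text
clock: 10.45
tool_pos: [0.5422, 0.1466, 0.1789]
eef_rot: [-0.094, 0.996, -0.0, -0.001]
contact_force: [0.8, -0.4, -1.6]
opening: 0.152
finger_force: 45.0
```

move_arm([
  [0,0,3,0,0,0,1],
  [0,0,6,0,0,0,1],
  [0,0,9,0,0,0,1],
  [0,0,9,0,0,0,1],
])

```text
clock: 10.95
tool_pos: [0.5431, 0.1469, 0.1711]
eef_rot: [-0.094, 0.996, 0.0, 0.001]
contact_force: [-0.8, -0.6, 2.4]
opening: 0.156
finger_force: 45.0
```

move_arm([
  [0,0,2,0,0,0,1],
  [0,0,4,0,0,0,1],
  [0,0,6,0,0,0,1],
  [0,0,6,0,0,0,1],
])

```text
clock: 11.45
tool_pos: [0.543, 0.147, 0.1651]
eef_rot: [-0.094, 0.996, 0.0, 0.001]
contact_force: [1.1, 0.1, 3.1]
opening: 0.153
finger_force: 45.0
```

move_arm([
  [0,0,2,0,0,0,1],
  [0,0,4,0,0,0,1],
  [0,0,6,0,0,0,1],
  [0,0,6,0,0,0,1],
])

```text
clock: 11.95
tool_pos: [0.5418, 0.1464, 0.1575]
eef_rot: [-0.094, 0.996, -0.0, -0.001]
contact_force: [0.7, 0.5, -10.2]
opening: 0.15
finger_force: 45.0
```

Past the peak: the force has reversed, so the clips are now pulling the filter down. I'll follow it to the sill.

move_arm([
  [0,0,1,0,0,0,1],
  [0,0,2,0,0,0,1],
  [0,0,2.5,0,0,0,1],
  [0,0,2.5,0,0,0,1],
])

```text
clock: 12.45
tool_pos: [0.5425, 0.1466, 0.1561]
eef_rot: [-0.094, 0.996, -0.0, -0.0]
contact_force: [0.8, 0.4, -7.9]
opening: 0.151
finger_force: 45.0
```

```bash
python3 sl.py | grep -E 'yel|^t'; ls pics | grep m1
```

```text
scene yel z 200 24 x [-88.9 -39.7  17. ] y [-34.2  11. ]
wrist yel z 200 127 x [-15.4  -1.2  12.5] y [ 5.9 27.8]
wrist yel z 240 830 x [-36.8   2.6  31.3] y [14.3 19.4]
t 12.6 shift mm [   0.3    1.4 -203.9] rot [-0.   -0.02  0.12] open 0.15113187596814903 F [ 0.7 -0.5 -8.2]
m126.png
```

move_arm([
  [0,0,1,0,0,0,1],
  [0,0,2,0,0,0,1],
  [0,0,2,0,0,0,1],
])

```text
clock: 12.98
tool_pos: [0.5431, 0.1471, 0.1547]
eef_rot: [-0.094, 0.996, 0.0, 0.001]
contact_force: [0.1, 0.6, 0.3]
opening: 0.151
finger_force: 45.0
```

move_arm([
  [0,0,0,0,0,0,0],
  [0,0,0,0,0,0,0],
  [0,0,0,0,0,0,0],
  [0,0,0,0,0,0,0],
  [0,0,0,0,0,0,0],
])

```text
clock: 13.6
tool_pos: [0.5427, 0.1467, 0.1542]
eef_rot: [-0.094, 0.996, 0.0, 0.0]
contact_force: [-0.6, -0.2, 0.2]
opening: 0.694
finger_force: 0.0
```

move_arm([
  [0,0,0,0,0,0,0],
  [0,0,-15,0,0,0,0],
  [0,0,-50,0,0,0,0],
  [0,0,-90,0,0,0,0],
  [0,0,-90,0,0,0,0],
])

```text
clock: 14.22
tool_pos: [0.5447, 0.1477, 0.2482]
eef_rot: [-0.094, 0.996, 0.001, 0.004]
contact_force: [-0.3, -0.3, -1.2]
opening: 1.002
finger_force: 0.0
```

```bash
sed -i 's/z>.17)/z>.14)/;s/range(200,400,40)/range(150,190,20)/' sl.py; python3 sl.py | grep -E 'yel|^t'
python3 - <<'E'
from h import *
s=np.load('/tmp/wrist.npz');w=cloud(s);h=cv2.cvtColor(s['frame'],cv2.COLOR_RGB2HSV).astype(int)
m=(h[...,0]>20)&(h[...,0]<34)&(h[...,1]>120)&(w[...,2]>.173)&(w[...,2]<.2)&(np.hypot(w[...,0]-.54,w[...,1]-.147)<.1)
print(np.percentile(w[m][:,2],[10,50,90]),cv2.minAreaRect(w[m][:,:2].astype(np.float32)*1000))
print(r.get_state()['opening'])
E
ls pics|grep m1
```

```text
scene yel z 150 403 x [-9.9 -5.7  5.4] y [-68.7  60.7]
scene yel z 170 301 x [-10.1  -5.7   5.3] y [-68.1  57.4]
side yel z 150 293 x [-8.6 -5.1  2.4] y [-65.   62.5]
side yel z 170 222 x [-8.6 -5.1  2.6] y [-63.8  60.9]
wrist yel z 150 2980 x [-6.9 -0.7  5.9] y [-64.6  61.7]
wrist yel z 170 2944 x [-6.9 -0.7  5.9] y [-64.7  60.8]
t 14.375 shift mm [  -0.     1.6 -116. ] rot [-0.01 -0.04  0.11] open 1.004461210096119 F [-0.2  0.7  0.2]
[0.17961218 0.18046961 0.18129215] ((543.1314697265625, 147.1826171875), (130.31556701660156, 13.818466186523438), 10.830327987670898)
1.004461210096119
m126.png
m143.png
```

View pics/m143.png

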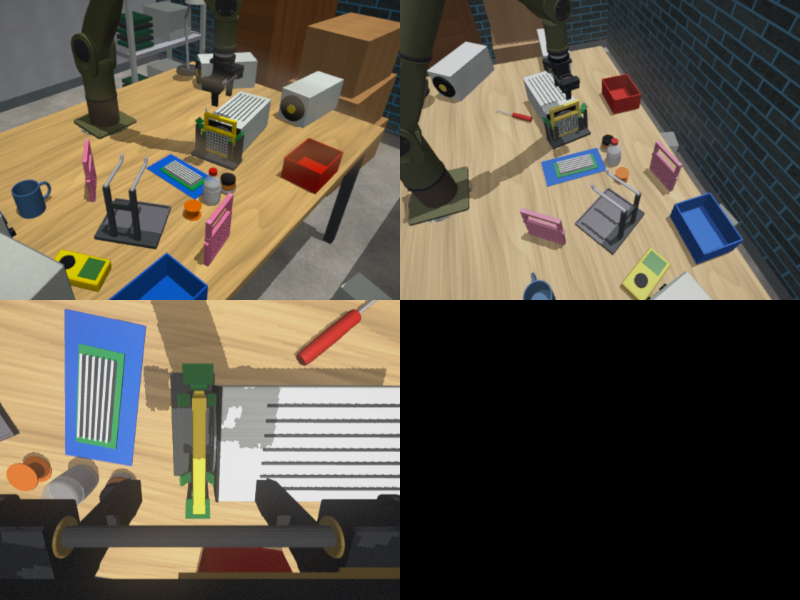

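move_arm([
  [0,0,-20,0,0,0,0],
  [0,0,-20,0,0,0,0],
  [0,0,-20,0,0,0,0],
])

```text
clock: 14.75
tool_pos: [0.542, 0.1465, 0.2631]
eef_rot: [-0.094, 0.996, -0.0, -0.001]
contact_force: [-0.6, 0.0, 0.9]
opening: 1.001
finger_force: 0.0
```

The filter stands in the slot (wrist tile, about (199,440)) with the fingers clear. The bench items are where they were and the stand is empty.

```bash
python3 -c "
from plant import finish_job
print(finish_job())"
```

```text
the job is handed in; nothing more can be done
None
```

The yellow filter is seated in the fan slot, clicked past both clips with its handle at about 172.5 mm (home is 173 mm). I let go of it, saw no bench items disturbed, and handed the job in at about 15 s on the robot's clock; no verdict came back.

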